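# Gift set: teapot stand into the display corner, tea tins on top

## Task

Make up the gift-set display: slide the spatula under the white and blue teapot stand, lift it onto the display board, and with the spatula nudge it until it touches both fences of the board's square corner; the gripper's fingers must not touch the stand itself. Then lay the spatula back flat on its grey mat, and finally stand every tea tin from the bin upright on the teapot stand. Do not disturb the mug or the candle jar.

Things in the scene. Friction and masses are not known exactly. Their poses are not given: they have to be found in the camera images.
- trivet: square glazed teapot stand, white with blue border and diamond, 120 x 120 mm, 16 mm high, 200 g or so: 8 mm slab on four 14 mm square cork feet, 8 mm high, centred 48 mm either way from its middle; so the gap below is 8 mm high and 82 mm wide between the feet, open on all four sides. Origin: centre, at the feet's underside; x, y along its edges. Starts on the counter (z = 0).
- board: fixed dark wooden display board, 240 x 240 mm, its floor 10 mm above the counter, with wooden fences 12 mm thick and 20 mm higher than the floor along its +x edge (far) and +y edge (left), which meet in a square corner; the -x and -y sides are open. Origin: centre of its underside; x, y along its edges.
- board_corner (a point): the inner square corner of the board's two fences, at the height of the board's floor (108, 108, 10 mm from the board's origin), axes as the board's. A trivet touching both fences has its centre at -60, -60 mm from here.
- spatula: cranked spatula, 110 g: flat steel blade 100 x 64 mm, 2.5 mm thick, from x = 35 to 135 mm, underside at z = 0; red handle 22 mm wide (y), 26 mm high, from x = -90 to 30 mm, z = 32 to 58 mm; sloping neck between. Origin: below the grip point, level with the blade's underside; x towards the blade's front edge, z up. Lies stably on its blade, the handle in the air.
- spatula_grip (a point): the place to grip the spatula's handle: 45 mm above the spatula's origin
- spatula_blade (a point): centre of the underside of the spatula's blade, 85 mm along x from the spatula's origin
- mat: fixed grey rubber mat, 280 mm (x) x 130 mm (y), 3 mm thick, where the spatula lies and belongs. Origin: centre of its underside; x along its length.
- bin: fixed plywood bin, 100 mm (x) x 280 mm (y) x 30 mm high, walls and floor 5 mm, three dividers making a row of four compartments along y, centred at y = -103, -34, 34, 103 mm or so. Origin: centre of its underside.
- tin1: round green tea tin with a silver lid band, 50 mm in diameter, 50 mm high, 80 g or so, upright in one of the bin's compartments; may be absent. Origin: centre of its underside.
- tin2: round red tea tin with a silver lid band, 50 mm in diameter, 50 mm high, 80 g or so, upright in one of the bin's compartments; may be absent. Origin: centre of its underside.
- tin3: round blue tea tin with a silver lid band, 50 mm in diameter, 50 mm high, 80 g or so, upright in one of the bin's compartments; may be absent. Origin: centre of its underside.
- tin4: round yellow tea tin with a silver lid band, 50 mm in diameter, 50 mm high, 80 g or so, upright in one of the bin's compartments; may be absent. Origin: centre of its underside.
- mug: blue ceramic mug, 80 mm across, 90 mm high, a bystander. Origin: centre of its underside.
- candle: amber glass candle jar, 70 mm across, 85 mm high, a bystander. Origin: centre of its underside.

How it is judged:
By the outcome, as a careful person would: the job done as asked, in the order asked, and still so for the second after the job is handed in, with the robot touching nothing.
Of tin1, tin2, tin3, tin4 only 3 to 4 are there at a start; the rules pass over those that are not, and their reading is None.
At some moment in a run one of trivet, spatula may be knocked a few centimetres aside while the robot is not near it.
It also fails if it takes over 210 s, if anything falls off the work surface, if the arm or the gripper's body presses on something with over 40 N, if the wrist force passes 120 N, or if a joint passes its speed limit or range.

## Robot

A 6-joint arm with a two-finger parallel gripper is mounted at the origin on the work surface. World frame = base frame: x ahead of the robot, y to its left, z up, the work surface at z = 0. Lengths are in m, angles in rad, forces in N, time in s.
With the tool pointing down it reaches from about 0.275 to 0.875 m from the base axis. Payload 12.5 kg.
Tool frame: the origin (TCP) lies on the centre line of the jaws, within the pads' length; the fingertips stand r.finger_overhang ahead of it and the grasp point (between the pads) lies 3 mm ahead of it (r.finger_overhang is the distance from the TCP to the fingertips, in m); z points along the fingers, y is the line along which they close (so a half turn about z gives the same grasp; the last joint's range is limited). The gripper opens to 85 mm and grips with 20 to 120 N. Pads are 22 mm wide; open, the fingers measure 114 mm over their backs; the gripper's body (76 mm by 85 mm) begins 54 mm behind the grasp point. The pads swing forward as they close: fully open they stand 13 mm farther back than shut.
Start: joints at [-1.339, 0.351, 1.652, -0, 1.139, -0.085], TCP at [0.171, -0.523, 0.253] pointing down, gripper open.
Joint ranges: [-2.75, 2.75], [-0.79, 2.1], [0.01, 2.65], [-1.57, 4.71], [0.07, 3.14], [-2.87, 2.87]. Speed limits (rad/s): [2.22, 2.22, 2.79, 3.14, 3.14, 3.14].

## Interface

Orientations are given as a unit quaternion [x, y, z, w].
In Python, from cell import r, optics gives the robot as it stands. The module is installed in compiled form; this text tells all that it offers. Calls block until the motion is done:
- r.move_to(position, orientation): joint-space move of the TCP to a pose.
- r.move_linear(position, rot=None, vel=0.15): straight line of the TCP; rot=None keeps the orientation; vel is the mean speed in m/s.
- r.set_joints(angles): joint-space move.
- r.set_gripper(opening, squeeze=None): opening from 0.0 (shut) to 1.0 (fully open); squeeze is the grip in N (None keeps the last); returns when the fingers have stopped.
- r.sleep(seconds).
- r.inverse_kinematics(position, orientation): joint angles nearest the present ones, or None.
- optics.get_image(name): name is "scene" or "top" or "wrist"; returns a dict with "pixels" (384x512x3 uint8, red, green, blue), "depth" (384x512 float32, m along the optical axis (not along the pixel's ray), 0 where there is no reading), "fx", "fy", "cx", "cy" (pixels), "camera_from_world" (4x4, takes a point from world to camera coordinates); the wrist camera has in their place "mount" (4x4, takes a point from camera to tool coordinates, whose origin is the TCP and whose axes are the flange's). Camera axes: x right, y down, z forward; pixel columns grow to the right and rows downward; lengths in m; the calibration is good to about 2 mm. A picture is of the moment at which its call begins: read the wrist's pose just before it.
A pose or a line that the arm cannot do raises r.PlanningError and nothing moves.
- r.hand_in(): hands the job in; it is judged then, once.
Readings, each from a call of its own:
- r.current_t(): time.
- r.current_q(): joint angles.
- r.current_qvel(): joint speeds.
- r.current_effort(): joint torques, N m.
- r.current_tool_pos(): TCP position.
- r.current_ee_rot(): TCP orientation.
- r.current_contact_force(): force on the tool from outside, world axes, zero at the start.
- r.current_torque(): the same for the moment, N m.
- r.current_opening(): opening from 0.0 (shut) to 1.0 (fully open).
- r.current_finger_force(): force on a finger pad.
Only numpy, scipy, OpenCV 4.12 (cv2) and the standard library are available. Lean on these libraries where they do the work, as an engineer would, in place of code of your own. Each camera call takes 0.05 s, during which the arm holds its last target. There are 200 camera calls.

## Working session

There is one attempt and no reset: what is moved stays moved. The work goes in short steps, each a Python script; the robot and the scene stay as the last script left them, time stands still between calls to the robot, and variables do not carry over. Pictures are saved under pics/ and viewed, at most 14 in all, crops included, and the job is handed in when it is done.

```bash
mkdir -p pics; cat > h.py <<'E'
import numpy as np, cv2
from scipy.spatial.transform import Rotation as R
from cell import r, optics
def snap(name, fn=None):
    T=None
    if name=="wrist":
        p=np.array(r.current_tool_pos()); q=r.current_ee_rot()
        im=optics.get_image(name); M=np.eye(4); M[:3,:3]=R.from_quat(q).as_matrix(); M[:3,3]=p
        T=M@np.array(im["mount"])
    else:
        im=optics.get_image(name); T=np.linalg.inv(np.array(im["camera_from_world"]))
    im["T"]=T
    if fn: cv2.imwrite("pics/"+fn, cv2.cvtColor(im["pixels"],cv2.COLOR_RGB2BGR))
    return im
def ray(im,uv,z):
    uv=np.atleast_2d(uv).astype(float)
    d=np.c_[(uv[:,0]-im["cx"])/im["fx"],(uv[:,1]-im["cy"])/im["fy"],np.ones(len(uv))]@im["T"][:3,:3].T
    o=im["T"][:3,3]; return o+d*((z-o[2])/d[:,2])[:,None]
def cloud(im):
    d=im["depth"]; v,u=np.indices(d.shape)
    P=np.stack([(u-im["cx"])/im["fx"]*d,(v-im["cy"])/im["fy"]*d,d],-1)
    W=P@im["T"][:3,:3].T+im["T"][:3,3]; W[d<=0]=np.nan; return W
def down(yaw): # tool z down, tool x axis at world angle yaw
    return (R.from_euler('z',yaw)*R.from_euler('x',np.pi)).as_quat()
E
python3 - <<'E'
from h import *
a=snap("top","top.png"); b=snap("scene","scene.png")
print(r.current_t(), r.finger_overhang, R.from_quat(r.current_ee_rot()).as_matrix().round(3))
print(a["T"].round(3),b["T"].round(3),a["fx"])
np.set_printoptions(suppress=True)
W=cloud(a); print(np.nanmin(W,(0,1)),np.nanmax(W,(0,1)))
E
```

```text
0.1 0.022 [[ 0.95   0.312 -0.   ]
 [ 0.312 -0.95   0.001]
 [ 0.    -0.001 -1.   ]]
[[-0.026 -0.997  0.075  0.463]
 [-1.     0.026  0.002 -0.011]
 [-0.004 -0.075 -0.997  1.157]
 [ 0.     0.     0.     1.   ]] [[ 0.247  0.574 -0.78   1.385]
 [ 0.969 -0.148  0.198 -0.223]
 [-0.002 -0.805 -0.593  0.713]
 [ 0.     0.     0.     1.   ]] 367.8750711294802
[-0.05006486 -1.42564575 -0.77013888] [1.68883765 1.35404817 0.73310044]
```

View pics/top.png

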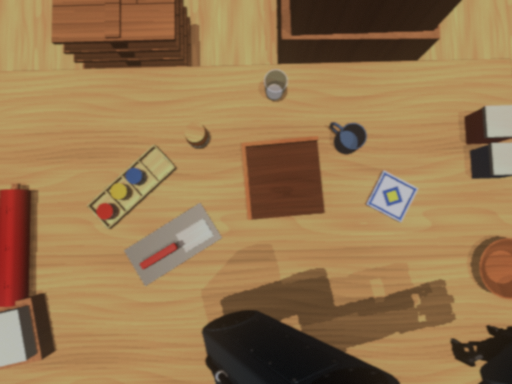

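View pics/scene.png

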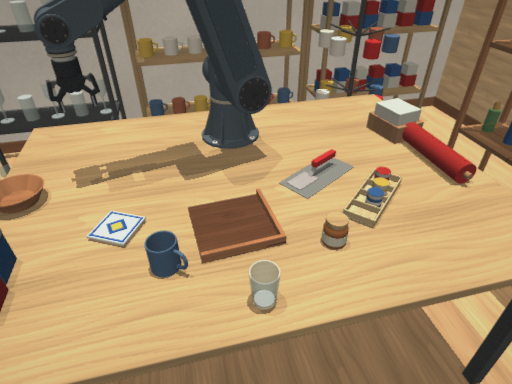

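The top view shows the trivet at (392,196), board at (285,178), mat with spatula at (172,244), and bin at (133,186) with three tins: red (107,212), yellow (120,191) and blue (135,176). The mug is at (348,138) and the amber candle at (197,134).

```bash
cat >> h.py <<'E'
def rect(im,mask,z,roi=None):
    """min-area rectangle of the biggest blob, pixel corners cast to plane z -> centre, long-side yaw, sizes"""
    m=mask.astype(np.uint8)
    if roi: k=np.zeros_like(m); x0,y0,x1,y1=roi; k[y0:y1,x0:x1]=1; m=m*k
    cs,_=cv2.findContours(m,cv2.RETR_EXTERNAL,cv2.CHAIN_APPROX_NONE)
    c=max(cs,key=cv2.contourArea)
    P=ray(im,c[:,0,:],z)[:,:2]
    (cx,cy),(w,h),a=cv2.minAreaRect((P*1000).astype(np.float32))
    a=np.radians(a)
    if h>w: w,h,a=h,w,a+np.pi/2
    return np.array([cx,cy])/1000,(a+np.pi/2)%np.pi-np.pi/2,np.array([w,h])
E
python3 - <<'E'
from h import *
np.set_printoptions(suppress=True,precision=3)
a=snap("top"); hsv=cv2.cvtColor(a["pixels"],cv2.COLOR_RGB2HSV)
H,S,V=[hsv[...,i].astype(int) for i in range(3)]
for n,p in dict(wood=(330,220),trivet=(378,196),board=(285,178),mat=(145,262),blade=(197,235),handle=(158,256),bin=(120,180),binfl=(157,160),red=(107,212),yel=(120,191),blu=(135,176)).items(): print(n,hsv[p[1],p[0]])
print('trivet',rect(a,((S<60)&(V>150))|((H>95)&(H<130)&(S>60)),.016,(360,160,425,230)))
print('board',rect(a,(V<150)&(S>60),.010,(236,132,334,228)))
print('mat',rect(a,((S<60))|((H<8)|(H>172))&(S>140),.003,(115,195,230,290)))
print('handle',rect(a,((H<8)|(H>172))&(S>140),.061,(130,220,220,280)))
for n,lo,hi,roi in [('red',172,8,(90,198,122,222)),('yel',22,34,(108,180,132,201)),('blu',100,130,(122,164,148,188))]:
    m=((H>=lo)&(H<=hi) if lo<hi else (H>=lo)|(H<=hi))&(S>120)
    print(n,rect(a,m,.055,roi))
W=cloud(a)
for n,p in dict(trivet=(392,206),board=(285,178),mat=(145,262),blade=(200,233),handle=(160,255),tin=(120,191),mug=(348,138),candle=(197,134)).items(): print(n,W[p[1],p[0]])
cv2.imwrite("pics/crop.png",cv2.resize(cv2.cvtColor(a["pixels"][120:300,80:430],cv2.COLOR_RGB2BGR),(0,0),fx=2.28,fy=2.28,interpolation=2))
E
```

```text
wood [ 19 120 179]
trivet [117  13 194]
board [ 10 165  88]
mat [  2 179 174]
blade [ 23  17 184]
handle [  3 173 175]
bin [ 22 104 149]
binfl [ 22  99 182]
red [  3 195 174]
yel [ 25 166 181]
blu [110 128 129]
trivet (array([ 0.524, -0.437]), np.float64(-0.5136558636684878), array([122.58 , 120.819]))
board (array([ 0.587, -0.105]), np.float64(0.06486677695743892), array([234.077, 231.137]))
mat (array([0.394, 0.248]), np.float64(-1.034047594103086), array([275.385, 126.157]))
handle (array([0.363, 0.277]), np.float64(-1.0550964869897728), array([119.215,  19.794]))
red (array([0.499, 0.437]), np.float64(-0.795761721621437), array([48.024, 47.344]))
yel (array([0.557, 0.399]), np.float64(0.7738963701235595), array([54.04 , 50.453]))
blu (array([0.603, 0.352]), np.float64(1.083605559880044), array([38.264, 36.251]))
trivet [ 0.493 -0.435  0.017]
board [ 0.589 -0.108  0.008]
mat [0.345 0.317 0.06 ]
blade [0.424 0.162 0.005]
handle [0.365 0.272 0.062]
tin [0.558 0.393 0.056]
mug [ 0.712 -0.312  0.004]
candle [0.718 0.154 0.086]
```

```bash
python3 - <<'E'
from h import *
np.set_printoptions(suppress=True,precision=3)
r.move_to([0.50,-0.15,0.38],down(0.06+np.pi))
im=snap("wrist","w_board.png"); print(im["mount"],im["fx"])
r.move_to([0.37,0.26,0.28],down(-1.05+np.pi))
im=snap("wrist","w_spat.png"); print(r.current_t())
E
```

```text
[[-0.001 -0.953 -0.302  0.077]
 [ 1.    -0.001 -0.     0.   ]
 [-0.    -0.302  0.953 -0.122]
 [ 0.     0.     0.     1.   ]] 332.60185259410986
3.85
```

View pics/w_board.png

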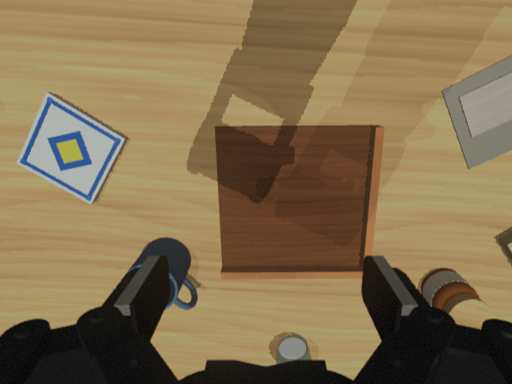

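View pics/w_spat.png

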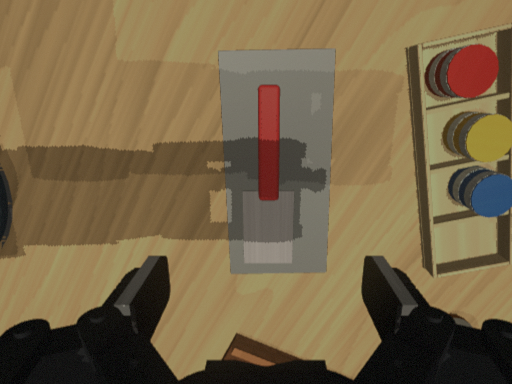

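The board close-up shows the board's open edges at column 218 and row 126, with the inner fence corner near (365,268). The spatula close-up shows the handle from (269,86) to (269,199), with the blade (243–294, 190–263) on the mat (220–335, 50–272).

```bash
python3 - <<'E'
from h import *
np.set_printoptions(suppress=True,precision=4)
def load(fn,p,yaw):
    im=dict(pixels=cv2.cvtColor(cv2.imread("pics/"+fn),cv2.COLOR_BGR2RGB))
    k=optics.get_image("wrist"); M=np.eye(4); M[:3,:3]=R.from_quat(down(yaw)).as_matrix(); M[:3,3]=p
    for n in("fx","fy","cx","cy"): im[n]=k[n]
    im["T"]=M@np.array(k["mount"]); return im
b=load("w_board.png",[.5,-.15,.38],.06+np.pi)
hsv=cv2.cvtColor(b["pixels"],cv2.COLOR_RGB2HSV); V=hsv[...,2].astype(int)
# fence profiles
print('row160 V cols 355-390',V[160,355:392]); print('col300 V rows 255-285',V[255:285,300])
print('row180 V 210-226',V[180,210:226],'col350 V rows 118-134', V[118:134,350])
s=snap("wrist"); hsv=cv2.cvtColor(s["pixels"],cv2.COLOR_RGB2HSV); H,S,V=[hsv[...,i].astype(int) for i in range(3)]
print('handle',rect(s,((H<8)|(H>172))&(S>140),.061,(240,60,300,215)))
print('mat',rect(s,cv2.morphologyEx(((S<60)|((H<8)|(H>172))&(S>140)).astype(np.uint8),cv2.MORPH_OPEN,np.ones((5,5))),.003,(212,40,342,280)))
print(S[225,225:345:4],V[225,225:345:4], V[180:275:3,280])
E
```

```text
row160 V cols 355-390 [ 95  96  94  94  95  96  98  97  98  97  97  98  94  68  65  67  65  82
 132 149 150 149 148 148 149 149 154 161 163 163 162 163 163 164 163 165
 165]
col300 V rows 255-285 [100 101 103 104 100 100  93  95  95  94  89  78  73  75  77  76  84 145
 167 168 166 167 168 168 170 171 171 169 166 163]
row180 V 210-226 [173 173 170 159 158 154 131 101  69  69  71  68  70  71  69  69] col350 V rows 118-134 [169 170 169 171 170 168 150 109  86  95  98  98  97  94  94  93]
handle (array([0.3618, 0.2812]), np.float64(-1.0506370903234625), array([116.8816,  21.1341]))
mat (array([0.3932, 0.2498]), np.float64(-1.0331315665566398), array([279.1312, 129.3014]))
[122  38  38  35  41  35  33  33  34  36  37  30  37  30  35  37  33  33
  34  32  28  30  32  30  32  31 105 102 115 114] [109  80  81  80  81 102 101 102 106  99 104 103 104 102 103 104 102  78
  82  88 120 118 120 120 120 122 158 158 158 157] [ 66  69  79  75 103 104 102 104 100 101 102 100 101 100 102 102 100 101
 101 100 103 146 146 146 145 148 147 149 117 117 116 148]
```

```bash
cat > board.py <<'E'
from h import *
np.set_printoptions(suppress=True,precision=4)
im=dict(pixels=cv2.cvtColor(cv2.imread("pics/w_board.png"),cv2.COLOR_BGR2RGB))
k=optics.get_image("wrist"); M=np.eye(4); M[:3,:3]=R.from_quat(down(.06+np.pi)).as_matrix(); M[:3,3]=[.5,-.15,.38]
for n in("fx","fy","cx","cy"): im[n]=k[n]
im["T"]=M@np.array(k["mount"])
g=im["pixels"].max(-1).astype(float)
def first(v): # step up to >120
    i=np.argmax(v>115); return i-1+(115-v[i-1])/(v[i]-v[i-1])
A=ray(im,[(360+first(g[y,360:390]),y) for y in range(150,250,5)],.03)
B=ray(im,[(x,262+first(g[262:285,x])) for x in range(235,355,5)],.03)
def fit(P):
    vx,vy,x,y=cv2.fitLine(P[:,:2].astype(np.float32)*1000,cv2.DIST_HUBER,0,.1,.1).ravel(); return np.array([vx,vy]),np.array([x,y])
(a,pa),(b,pb)=fit(A),fit(B)
c=pa+a*np.linalg.solve(np.c_[a,-b],pb-pa)[0]
print('corner',c,'yawA',np.degrees(np.arctan(a[1]/a[0])),'yawB',np.degrees(np.arctan(-b[0]/b[1])))
E
python3 board.py
python3 - <<'E'
from h import *
s=snap("wrist"); print('blade front edge pts',ray(s,[(245,263.5),(292,263.5)],.0055),'sides',ray(s,[(243,225),(294,225)],.0055))
h=-1.0506; o=np.array([.3618,.2812])+.03*np.array([np.cos(h),np.sin(h)])
print(o); q=down(h+np.pi)
r.move_linear([*o,.12],q); r.move_linear([*o,.051],q,.08)
r.set_gripper(0.0,90); print(r.current_opening(),r.current_contact_force(),r.current_tool_pos())
r.move_linear([*o,.15],q,.1); snap("wrist","w_lift.png"); snap("scene","s_lift.png"); print(r.current_contact_force(),r.current_torque(),r.current_t())
E
```

```text
corner [690.9229  16.9343] yawA 3.5883067 yawB 3.8164206
blade front edge pts [[0.4185994  0.1207423  0.0055    ]
 [0.47317214 0.15196524 0.0055    ]] sides [[0.38964937 0.16826872 0.0055    ]
 [0.44663099 0.20086441 0.0055    ]]
[0.37671152 0.25516835]
0.24593459396500292 [-1.75294383 -0.68085276  4.53693759] [0.3767479  0.255197   0.05121633]
[ 0.0679814   1.25454266 -1.93521071] [ 0.12713705  0.0438928  -0.01235461] 8.1167
```

View pics/s_lift.png

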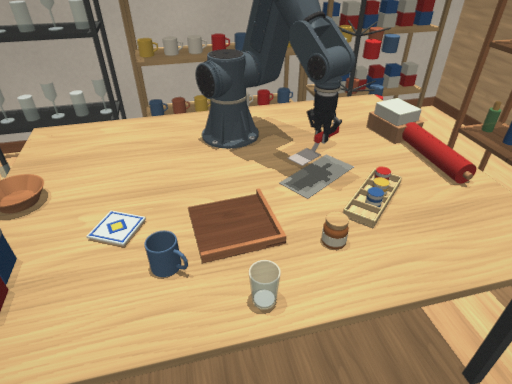

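```bash
cat >> board.py <<'E'
def trivet(im,roi,z=.016):
    hsv=cv2.cvtColor(im["pixels"],cv2.COLOR_RGB2HSV).astype(int); H,S,V=hsv[...,0],hsv[...,1],hsv[...,2]
    m=((S<70)&(V>140))|((H>95)&(H<130)&(S>60))
    return rect(im,cv2.morphologyEx(m.astype(np.uint8),cv2.MORPH_OPEN,np.ones((3,3))),z,roi)
E
cat > t.py <<'E'
from board import *
print('wrist',trivet(im,(8,85,135,210)))
r.move_linear([.42,.0,.2],down(0+np.pi),.25)
t=snap("top"); print('top',trivet(t,(340,160,470,260)))
h=-.51
P=[.35,-.33,.2]
r.move_linear(P,down(h+np.pi),.25)
t=snap("top","top2.png"); print('top',trivet(t,(340,160,470,260)))
snap("wrist","w2.png"); print(r.current_t())
E
python3 t.py
```

```text
corner [690.9224  16.9329] yawA 3.5883126 yawB 3.8164341
wrist (array([ 0.526 , -0.4375]), np.float64(-0.5148851788276687), array([121.1395, 120.9791]))
top (array([ 0.5242, -0.4368]), np.float64(-0.5210600507101537), array([124.0018, 123.8684]))
top (array([ 0.4938, -0.4259]), np.float64(-0.5143549434546335), array([187.8431, 135.4325]))
11.3
```

View pics/w2.png

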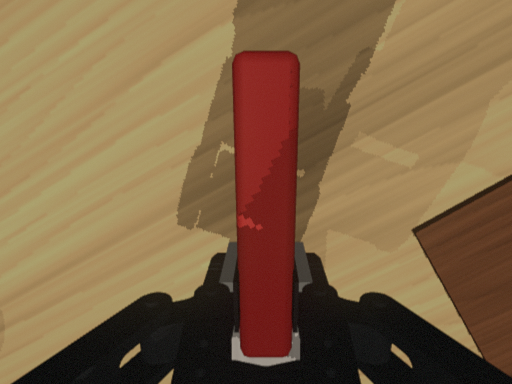

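The wrist view shows the handle held straight between the fingers (columns 237–297). The third top reading merged with the blade, so I ignore it. Next I check the blade's pitch by depth.

```bash
cat > blade.py <<'E'
from h import *
np.set_printoptions(suppress=True,precision=4)
def blade(h,cam="top"):
    p=np.array(r.current_tool_pos()); W=cloud(snap(cam)).reshape(-1,3)
    e=np.array([np.cos(h),np.sin(h)]); n=np.array([-e[1],e[0]]); d=W[:,:2]-p[:2]
    L=np.c_[d@e,d@n,W[:,2]-(p[2]-.048)]
    k=(L[:,0]>.045)&(L[:,0]<.16)&(abs(L[:,1])<.05)&(abs(L[:,2])<.02)
    L=L[k]; print(len(L),'x',np.percentile(L[:,0],[0,5,95,100]),'y',np.percentile(L[:,1],[1,50,99]))
    i=(L[:,0]>.06)&(L[:,0]<.12)&(abs(L[:,1])<.022)
    A=np.c_[L[i,:2],np.ones(i.sum())]; print('slope x,y,c',np.linalg.lstsq(A,L[i,2],rcond=None)[0], 'z',np.median(L[i,2]))
if __name__=="__main__":
    blade(-.51); blade(-.51,"scene"); print(r.current_tool_pos())
E
python3 blade.py
```

```text
802 x [0.045  0.0495 0.1301 0.1349] y [-0.0314  0.0007  0.0321]
slope x,y,c [0.0074 0.0092 0.0009] z 0.0015002046160925153
377 x [0.045  0.05   0.1338 0.1374] y [-0.0317  0.0009  0.0318]
slope x,y,c [ 0.0031 -0.0046  0.0035] z 0.0038468988669043136
[ 0.3502 -0.3294  0.2001]
```

```bash
cat > pick.py <<'E'
from h import *
np.set_printoptions(suppress=True,precision=3)
t=np.array([.5255,-.4372]); h=-.516; e=np.array([np.cos(h),np.sin(h)]); q=down(h+np.pi)
g=lambda d: t-d*e
r.move_linear([*g(.225),.12],q,.2); r.move_linear([*g(.225),.0505],q,.1)
print(r.current_contact_force(),r.current_t())
f0=np.array(r.current_contact_force())
for d in np.arange(.215,.099,-.01):
    r.move_linear([*g(d),.0505],q,.08)
    f=np.array(r.current_contact_force())-f0
    if np.linalg.norm(f)>3: print('contact',d,f); break
r.move_linear([*g(max(d,.099)),.0505],q,.05); print(np.array(r.current_contact_force())-f0)
snap("scene","s_under.png")
r.move_linear([*g(max(d,.099)),.062],q,.03); print(np.array(r.current_contact_force())-f0,r.current_torque(),r.current_t())
s=snap("scene","s_up.png")["pixels"]
cv2.imwrite("pics/s_crop.png",cv2.resize(cv2.cvtColor(s[130:290,40:260],cv2.COLOR_RGB2BGR),(0,0),fx=3,fy=3))
E
python3 pick.py
```

```text
[-0.249 -0.277 -0.172] 12.8083
[-0.102  0.04  -0.999]
[-0.415  0.578 -3.449] [ 0.174  0.225 -0.029] 16.9417
```

View pics/s_crop.png

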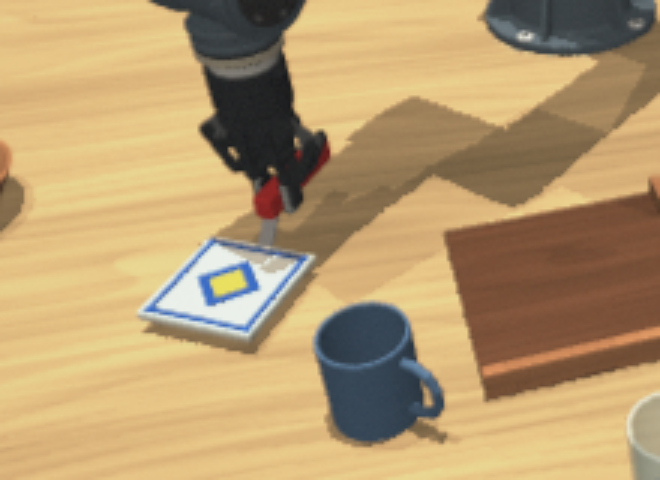

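```bash
cat > place.py <<'E'
from board import *
ex=np.array([np.cos(.0646),np.sin(.0646)]); ey=np.array([-ex[1],ex[0]])
T=np.array([.6909,.0169])-.06*(ex+ey); t=T-.015*(ex+ey); q=down(.0646+np.pi)
p=np.array(r.current_tool_pos())
r.move_linear([*p[:2],.17],None,.05)
r.move_linear([.40,-.27,.17],None,.1)
m=t-.099*ex
r.move_linear([.44,-.14,.17],q,.1)
snap("scene","s_carry.png"); print(r.current_contact_force(),r.current_t())
r.move_linear([*m,.14],q,.1); r.move_linear([*m,.068],q,.05); r.move_linear([*m,.0603],q,.02)
print(r.current_contact_force(),r.current_torque())
r.move_linear([*(m-.14*ex),.0603],q,.06); print(r.current_contact_force(),r.current_t())
s=snap("scene","s_placed.png"); tp=snap("top")
print('trivet top',trivet(tp,(236,132,334,228),.026), 'aim',t)
r.move_linear([*(m-.14*ex),.10],q,.06)
cv2.imwrite("pics/s_crop2.png",cv2.resize(cv2.cvtColor(s["pixels"][100:280,130:350],cv2.COLOR_RGB2BGR),(0,0),fx=3,fy=3))
E
python3 place.py
```

```text
corner [691.0327  16.9409] yawA 3.5833206 yawB 3.806223
[-0.213  -0.2054 -3.1285] 22.2583
[ 0.3989  0.2606 -0.9087] [0.0167 0.0562 0.0174]
[ 0.534  -0.5256 -0.4764] 28.1417
trivet top (array([ 0.6265, -0.063 ]), np.float64(-1.5056447996602795), array([119.4844, 119.3121])) aim [ 0.6209 -0.0628]
```

View pics/s_crop2.png

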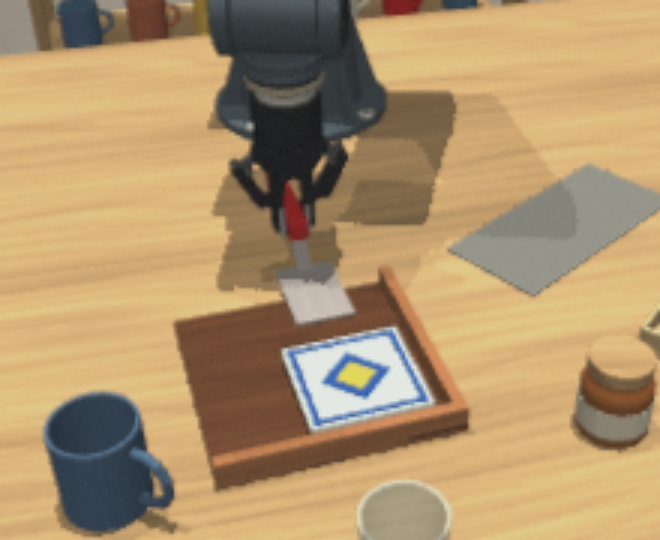

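The scene shows the trivet flat on the board, square to it, a small gap from both fences, and the blade withdrawn behind it. Next I nudge it.

```bash
cat > nudge.py <<'E'
from board import *
ex=np.array([np.cos(.0646),np.sin(.0646)]); ey=np.array([-ex[1],ex[0]])
T=np.array([.6909,.0169])-.06*(ex+ey); q=down(.0646+np.pi); Z=.069
def L(x,y,z,v=.1): r.move_linear([*(T+x*ex+y*ey),z],q,v)
def push(x,y,dx,dy,maxd,lim=4.):
    """push from (x,y) along (dx,dy) until the force passes lim"""
    r.sleep(.3); f0=np.array(r.current_contact_force())[:2]; u=dx*ex+dy*ey; hist=[]
    for s in np.arange(.001,maxd,.001):
        L(x+dx*s,y+dy*s,Z,.02); f=-(np.array(r.current_contact_force())[:2]-f0)@u; hist.append(round(float(f),1))
        if f>lim: break
    print('end',x+dx*s,y+dy*s,'F',hist[-10:],r.current_t()); L(x+dx*(s-.012),y+dy*(s-.012),Z,.05)
def px(y,s0): L(s0-.03,y,.11,.15); L(s0-.03,y,Z); L(s0,y,Z); push(s0,y,1,0,-.196+.012-s0)
def py(s0): L(-.085,s0-.01,.11,.15); L(-.085,s0-.01,Z); L(-.085,s0,Z); push(-.085,s0,0,1,-.092+.012-s0)
def look():
    tp=snap("top"); print('trivet',trivet(tp,(236,132,334,228),.026),'T',T)
E
python3 - <<'E'
from nudge import *
px(-.016,-.216)
L(-.23,-.016,.11)
py(-.116)
L(-.085,-.115,.11); L(-.225,-.05,.11,.15)
px(0,-.201); L(-.24,0,Z); L(-.24,0,.11)
look(); s=snap("scene")
cv2.imwrite("pics/s_crop3.png",cv2.resize(cv2.cvtColor(s["pixels"][180:270,190:300],cv2.COLOR_RGB2BGR),(0,0),fx=6,fy=6,interpolation=2))
E
```

```text
corner [691.1843  16.9005] yawA 3.5819526 yawB 3.79177
end -0.195 -0.016 F [-0.9, 0.3, -0.7, -0.3, -0.2, -0.7, -0.2, -1.0, -0.3, 4.7] 35.9083
end -0.085 -0.092 F [0.9, 0.8, 1.3, 0.8, 0.6, 1.6, 0.8, 0.9, 1.7, 6.2] 45.3917
end -0.195 0.0 F [0.4, 1.0, -1.0, 0.6, 0.6, 5.6] 50.825
trivet (array([ 0.6353, -0.048 ]), np.float64(0.065177709337084), array([120.8654, 120.4183])) T [ 0.6349 -0.0468]
```

View pics/s_crop3.png

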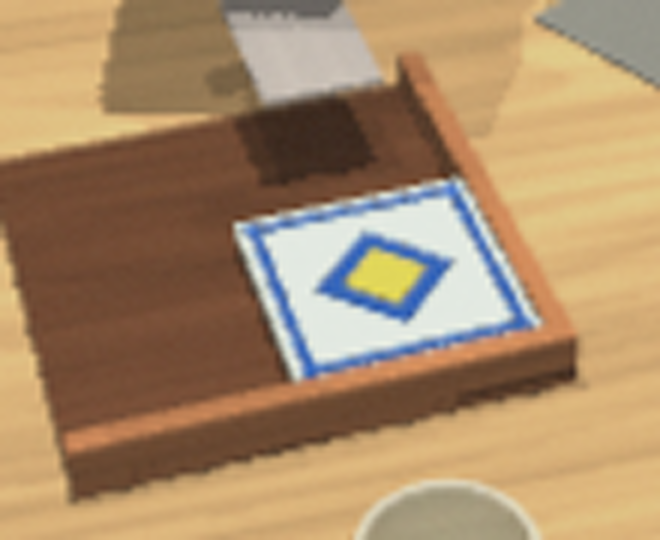

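The trivet sits flush against both fences. I give it one confirming side nudge, then return the spatula.

```bash
python3 - <<'E'
from nudge import *
L(-.2,-.11,.11,.2); py(-.1)
L(-.085,-.115,.11)
look()
h=-1.0506; q=down(h+np.pi); o=[.3767,.2552]
r.move_linear([.45,-.1,.17],None,.2)
r.move_linear([.42,.12,.17],down(-.5+np.pi),.25)
r.move_linear([*o,.15],q,.2); r.move_linear([*o,.058],q,.1); r.move_linear([*o,.0513],q,.02)
print(r.current_contact_force()); r.sleep(.3)
r.set_gripper(.6); r.sleep(.3); r.move_linear([*o,.20],q,.1)
r.move_linear([.34,.30,.28],q,.2)
s=snap("wrist","w_mat.png"); hsv=cv2.cvtColor(s["pixels"],cv2.COLOR_RGB2HSV); H,S,V=[hsv[...,i].astype(int) for i in range(3)]
b=snap("top"); hb=cv2.cvtColor(b["pixels"],cv2.COLOR_RGB2HSV).astype(int)
print('handle',rect(b,((hb[...,0]<8)|(hb[...,0]>172))&(hb[...,1]>140),.061,(130,220,220,280)),r.current_t())
E
```

```text
corner [691.1838  16.9012] yawA 3.5819585 yawB 3.791729
end -0.085 -0.092 F [-0.2, 0.4, -0.6, -1.7, -0.1, 0.1, 0.3, 4.6] 57.1667
trivet (array([ 0.635, -0.049]), np.float64(-1.5052743289855144), array([122.2854, 121.7168])) T [ 0.6349 -0.0468]
[ 0.0622 -0.3384  1.524 ]
handle (array([0.3637, 0.2771]), np.float64(-1.0557605129180705), array([119.2146,  21.3086])) 65.8667
```

View pics/w_mat.png

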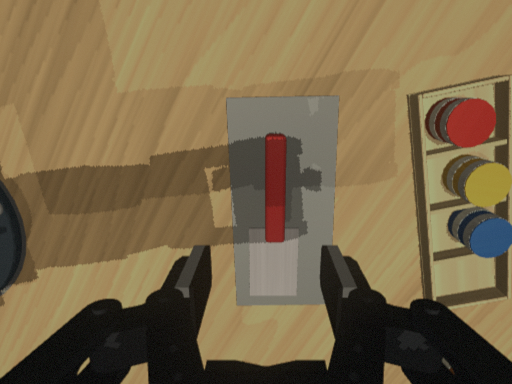

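The spatula lies on its blade within the mat (228–338, 97–304), the same as at the start. Next I look at the bin from above.

```bash
cat > bin.py <<'E'
from h import *
np.set_printoptions(suppress=True,precision=4)
R0=dict(red=(172,8),yellow=(22,34),blue=(100,130),green=(45,85))
def tins(im,z=.055):
    hsv=cv2.cvtColor(im["pixels"],cv2.COLOR_RGB2HSV).astype(int); H,S,V=hsv[...,0],hsv[...,1],hsv[...,2]; out={}
    W=cloud(im)
    for n,(lo,hi) in R0.items():
        m=((H>=lo)&(H<=hi) if lo<hi else (H>=lo)|(H<=hi))&(S>120)&(abs(W[...,2]-z)<.008)
        m=cv2.morphologyEx(m.astype(np.uint8),cv2.MORPH_OPEN,np.ones((5,5)))
        cs,_=cv2.findContours(m,cv2.RETR_EXTERNAL,cv2.CHAIN_APPROX_NONE)
        if not cs: continue
        c=max(cs,key=cv2.contourArea)
        if cv2.contourArea(c)<300: continue
        (x,y),rad=cv2.minEnclosingCircle((ray(im,c[:,0],z)[:,:2]*1000).astype(np.float32)); out[n]=(np.array([x,y])/1000,rad)
    return out
E
python3 - <<'E'
from bin import *
r.move_to([.57,.385,.30],down(2.45))
im=snap("wrist","w_bin.png"); print(tins(im),r.current_t())
E
```

```text
{'red': (array([0.4994, 0.4423]), 24.638715744018555), 'yellow': (array([0.5544, 0.4089]), 22.347551345825195)} 66.8833
```

View pics/w_bin.png

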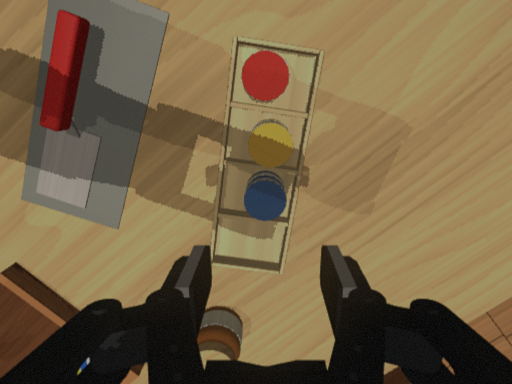

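The bin's rim corners are near (235,38), (322,50), (281,272) and (212,262). The tins sit at red (265,76), yellow (271,145) and blue (265,197), and the lowest compartment is empty.

```bash
sed -i 's/(S>120)&(abs/(S>90)\&(abs/' bin.py; python3 - <<'E'
from bin import *
im=snap("wrist"); print(tins(im))
print(ray(im,[(235,38),(322,50),(281,272),(212,262)],.03)[:,:2]); print(ray(im,[(265,76),(271,145),(265,197)],.055)[:,:2])
W=cloud(im); print(W[76,265],W[145,271],W[197,265], im["pixels"][197,265],im["pixels"][210,265])
print('top',tins(snap("top")))
E
```

```text
{'red': (array([0.4991, 0.4422]), 24.651630401611328), 'yellow': (array([0.5539, 0.4094]), 22.598876953125), 'blue': (array([0.6042, 0.3546]), 24.02327537536621)}
[[0.4484 0.4428]
 [0.5177 0.5076]
 [0.7017 0.302 ]
 [0.6319 0.2412]]
[[0.4993 0.4424]
 [0.5588 0.4016]
 [0.601  0.358 ]]
[0.4994 0.4424 0.0566] [0.5587 0.4017 0.0557] [0.6007 0.3582 0.056 ] [43 58 82] [42 59 81]
top {}
```

```bash
cat > tin.py <<'E'
from bin import *
ex=np.array([np.cos(.0646),np.sin(.0646)]); ey=np.array([-ex[1],ex[0]]); T=np.array([.6909,.0169])-.06*(ex+ey)
def do(p,sx,sy):
    q=down(2.31); r.set_gripper(.85,40)
    r.move_linear([*p,.20],q,.25); r.move_linear([*p,.08],q,.15); r.move_linear([*p,.056],q,.05)
    print('down F',np.round(r.current_contact_force(),1),'overhang',r.finger_overhang)
    r.set_gripper(0,40); print('grip',round(r.current_opening(),3))
    r.move_linear([*p,.20],q,.12)
    t=T+sx*.029*ex+sy*.029*ey; qq=down(.0646+np.radians(45 if sx*sy>0 else 135))
    r.move_linear([*t,.20],qq,.2); r.move_linear([*t,.095],qq,.12); r.move_linear([*t,.0778],qq,.03)
    print('place F',np.round(r.current_contact_force(),1),round(r.current_opening(),3)); r.sleep(.2)
    r.set_gripper(.71); r.sleep(.2); r.move_linear([*t,.2],qq,.1); print(r.current_t())
E
python3 - <<'E'
from tin import *
do([.499,.442],1,1)
r.move_linear([.55,.1,.3],down(2.2),.25)
snap("scene","s_t1.png"); w=snap("wrist"); print(tins(w,.076),'aim',T+.029*(ex+ey)); print(tins(w))
print(tins(snap("top"),.076))
E
```

```text
down F [-0.2 -0.3  0. ] overhang 0.022
grip 0.57
place F [-1.2 -0.1 -0.3] 0.571
77.6667
{'red': (array([ 0.6616, -0.0157]), 24.887393951416016)} aim [ 0.662 -0.016]
{'blue': (array([0.6129, 0.3423]), 18.204368591308594)}
{'red': (array([0.4008, 0.7124]), 170.0366668701172)}
```

View pics/s_t1.png

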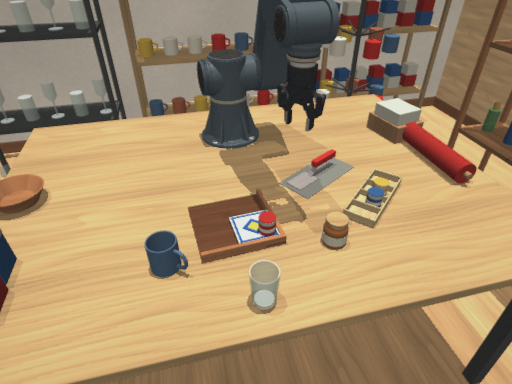

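Red is upright on the trivet at (267,222), within 1 mm of the aim. Next come the other two.

```bash
python3 - <<'E'
from tin import *
do([.5575,.403],1,-1)
do([.603,.356],-1,1)
r.move_linear([.45,.05,.3],down(2.0),.25)
s=snap("scene"); w=snap("wrist"); print(tins(w,.076)); r.move_linear([.3,.3,.35],down(2.2),.25)
from board import trivet
tp=snap("top","top_end.png"); print(r.current_t())
cv2.imwrite("pics/s_end.png",cv2.resize(cv2.cvtColor(s["pixels"][130:290,130:420],cv2.COLOR_RGB2BGR),(0,0),fx=2.7,fy=2.7,interpolation=2))
E
```

```text
down F [0.2 0.7 0.5] overhang 0.022
grip 0.568
place F [-1.1  0.5  0.8] 0.568
90.675
down F [ 0.3  0.6 -0.8] overhang 0.022
grip 0.566
place F [-0.2  1.7  1. ] 0.571
101.9333
{'red': (array([ 0.662 , -0.0154]), 24.973770141601562)}
corner [690.9412  16.9384] yawA 3.5870793 yawB 3.8148012
104.4
```

View pics/s_end.png

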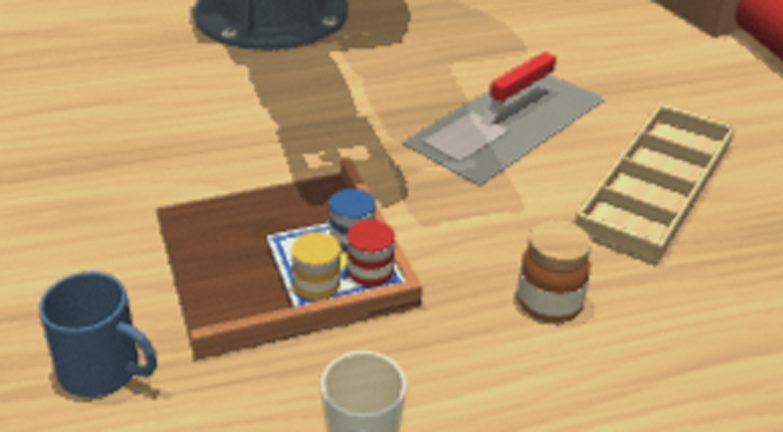

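View pics/top_end.png

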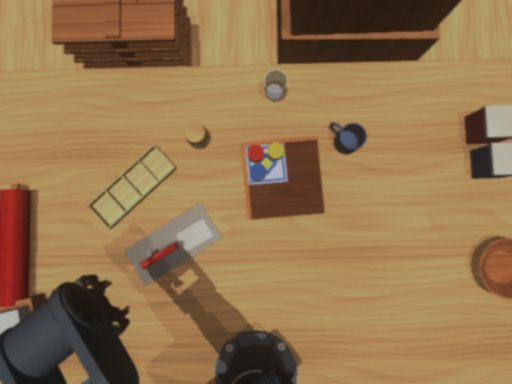

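The three tins stand upright on the trivet in the corner (268,162), and the bin is empty. The spatula is on its mat (handle at (160,255)), and the mug and candle have not moved.

```bash
python3 -c "
from h import *
r.sleep(.5); print(r.hand_in())"
```

```text
the job is handed in; nothing more can be done
None
```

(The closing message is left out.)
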